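# Take the wing cap off the bakery dough mixer

### The arm

A 6-joint arm with a two-finger parallel gripper is mounted at the origin on the work surface. World frame = base frame: x ahead of the robot, y to its left, z up, the work surface at z = 0. Lengths are in m, angles in rad, forces in N, time in s.
With the tool pointing down it reaches from about 0.275 to 0.875 m from the base axis. Payload 12.5 kg.
Tool frame: the origin (TCP) lies between the finger pads; the fingertips stand 19 mm ahead of it and the grasp point (between the pads) is the TCP; z points along the fingers, y is the line along which they close (so a half turn about z gives the same grasp; the last joint's range is limited). The gripper opens to 85 mm and grips with 20 to 120 N. Pads are 22 mm wide; open, the fingers measure 114 mm over their backs; the gripper's body (76 mm by 85 mm) begins 54 mm behind the grasp point. The pads swing forward as they close: fully open they stand 13 mm farther back than shut.
Start: joints at [-1.329, 0.351, 1.652, -0, 1.139, -0.085], TCP at [0.177, -0.521, 0.25] pointing down, gripper open.
Joint ranges: [-2.75, 2.75], [-0.79, 2.1], [0.01, 2.65], [-1.57, 4.71], [0.07, 3.14], [-2.87, 2.87]. Speed limits (rad/s): [2.22, 2.22, 2.79, 3.14, 3.14, 3.14].

### API

Orientations are given as a unit quaternion [w, x, y, z].
In Python, from bench import ctrl, viewer gives the robot as it stands.
- The arm moves only by the shell command python3 -m creep 'ROWS' [OPENING] [FORCE]. ROWS is JSON, a list of rows, each a list of 2 entries, a list of its own where there are three numbers: the shift along the tool's x, y, z in cm, then the turn about the tool's z in degrees. In form: [[[x, y, z], twist], ...]. A call has 1 to 8 rows; each row shifts and turns the commanded pose from where the row before left it, along the tool's axes as they then stand; what a row does not reach is not made up. A row lasts 1/10 s, in which the tool goes at most 50 mm and 8.59 degrees, less where a joint would pass 70% of its speed; a pose out of reach is approached as far as the arm can. A call is refused whole if a number of a shift passes 5 or a number of a turn 8.59, either way. A call with a gripper value outside its range is refused whole. OPENING is the finger opening in cm, from 0 to 8.54, set as the call begins (- or left out, the last holds). The fingers move at their own pace and stop on an object; FORCE is the grip in N (left out, the last holds). Time passes only in rows, so rows that do not move let the fingers close. It gives the time, the measured TCP pose, the force, the opening and the grip force at its end, in the units of the state.
- ctrl.state(): the state, without advancing time (a new reading comes with each control period).
- viewer.capture(name): name is "side" or "top" or "wrist"; returns a dict with "img" (480x640x3 uint8, red, green, blue), "fov_y" (degrees; the focal length in pixels is half the picture's height over the tangent of half this angle, whatever the lens; pixels are square), "cx", "cy" (the principal point, pixels), "k1" (the pictures are not rectified: a ray, as slopes to the right and down, at radius r is drawn at 1 + k1 r^2 times it, then the intrinsics apply), "rvec" (rotation vector, rad) and "tvec" (3), from world to camera coordinates, as OpenCV has them; the wrist camera has in their place "hand_eye" (4x4, takes a point from camera to tool coordinates, whose origin is the TCP and whose axes are the flange's). Camera axes: x right, y down, z forward; pixel columns grow to the right and rows downward; lengths in m; the calibration is good to about 2 mm. A picture is of the moment at which its call begins: read the wrist's pose just before it. There is no depth.
- ctrl.job_done(): hands the job in; it is judged then, once.
Trained networks look in a picture, given as the dict that the camera call returned (one of the last four; its "shot" number tells which), for a name from the list of things; names that differ only in an ending like _2 or _b are one class to them, and where a whole thing is asked for, a point or a joint stands for the part that bears it (a point fixed in the world has none). Each returns a list of dicts, best first, with "p" (0 to 1); they miss things now and then, are a little off and sometimes report something else, mostly with a low value. They report only what shows in the picture. A call takes as long as a camera call. They do not tell look-alikes from the thing itself.
- viewer.trace(thing, picture): "mask" (480x640 bool, what is visible of it) and "rect" ([left, top, right, bottom] in pixels, round what is visible of it).
The state is a dict: "t": time; "q": joint angles; "qd": joint speeds; "joint_efforts": joint torques, N m; "position": TCP position; "eef_rot": TCP orientation; "wrist_force": force on the tool from outside, world axes, zero at the start; "ft_torque": the same for the moment, N m; "opening": opening from 0.0 (shut) to 1.0 (fully open); "grasp_force": force on a finger pad.
Only numpy, scipy, OpenCV 4.12 (cv2) and the standard library are available. Lean on these libraries where they do the work, as an engineer would, in place of code of your own. Each camera call takes 0.05 s, during which the arm holds its last target. There are 200 camera calls.

### The job

Lift the loose lid off the dough mixer by its knob and set it down, right way up, in the middle of the round wooden board. Then take off the orange wing cap that holds the kneading arms on the mixer's drive column: nobody remembers whether its quick thread is left- or right-handed, so try it one way and, if it will not yield, the other, unscrew it and lift it off. Finish while still holding the cap in the gripper, still and upright, clear of the mixer and about 10 cm above its rim; do not put it down or let go, and leave the loaf, jar and scraper where they are.

Things in the scene. Friction and masses are not known exactly. Their poses are not given: they have to be found in the camera images.
- mixer: bench dough mixer, fixed: white round base (radius 118, 70 high), on it a steel bowl (outer radius 95 at the rim, wall 5, rim 155 above the bench, inner floor 74 above it) with a drive column in its centre; white motor tower (75 by 130, 150 high) centred 140 mm from the bowl's axis on the mixer's -x side. Origin: on the bowl's axis at bench level, z up. mm
- lid: loose round grey lid, radius 101 mm, black knob in the middle, 250 g. Origin: centre of its underside (bottom of a locating ring, radius 80, 8 high, that drops into the bowl); z up. Disc from 8 to 14 mm above the origin, knob's top 50 mm above it. On the bowl the origin is 147 mm above the bench; standing on the board 12 mm
- lid_knob (a point): centre of the lid's knob, the place to grip: a round head of diameter 36 mm from 30 to 46 mm above the lid's origin, on a neck of diameter 20 mm; the point is 38 mm above the lid's origin; its axes are the lid's
- cap: orange wing cap on the column under the lid, 70 g: skirt of diameter 52 mm, 24 high, on it a wing (bar) 50 long along x, 14 thick along y, 20 high (24 to 44 above the origin). Origin: centre of underside, 97 mm above the bench when on; z up. Wing top 14 below the rim. Thread hand is hidden and varies; cannot be pulled up until unscrewed (see cap_wing)
- cap_wing (a point): grip point: middle of the cap's wing, 34 mm above the cap's origin, axes as the cap's; pinch the wing across y. Turned the wrong way it hits a hard stop within 0.25 rad; the right way it turns without rising, lightly if not pressed down (3 mm of up-and-down play), lifts straight off from 0.9 rad (1.2 is good), stops hard at about 2.1
- board: fixed round wooden board lying on the bench, radius 125 mm, 12 mm thick, where the lid goes. Origin: centre of its underside, at the bench surface. Mixer and board may change sides
- loaf: bystander: small flat round loaf, radius 45 mm, 32 mm high; origin: centre of its underside
- jar: bystander: jar with red cap, radius 33 mm, 100 mm high; origin: centre of its underside
- scraper: bystander: dough scraper lying flat, thin steel blade about 75 by 120 mm, wooden grip 26 mm wide and 24 mm high along its -x edge; origin: middle of the blade's underside
Things that resemble listed ones, but are neither listed nor needed, are in the scene too. Of the things shaped like the lid, the grey one is meant.

How it is judged:
By the outcome, as a careful person would: the job done as asked, in the order asked, and still so for the second after the job is handed in, while the arm keeps its last pose, push and grip.
It also fails if it takes over 70 s, if anything falls off the work surface, if the arm or the gripper's body presses on something with over 40 N, if the wrist force passes 120 N, or if a joint passes its speed limit or range.

## Working session

There is one attempt and no reset: what is moved stays moved. The work goes in short steps, Python scripts to look and compute and a shell command to move; the robot and the scene stay as the last step left them, time stands still between calls to the robot, and variables do not carry over. Pictures are saved under pics/ and viewed, at most 10 in all, crops included, and the job is handed in when it is done.

```bash
mkdir -p pics
cat > h.py <<'E'
import numpy as np, cv2
from scipy.spatial.transform import Rotation as R
from bench import ctrl, viewer
def K(c):
    f=240/np.tan(np.radians(c["fov_y"])/2); return np.array([[f,0,c["cx"]],[0,f,c["cy"]],[0,0,1.]]),np.array([c["k1"],0,0,0.])
def quat(s): q=s["eef_rot"]; return R.from_quat([q[1],q[2],q[3],q[0]])
def shoot(name):
    s=ctrl.state(); c=viewer.capture(name)
    if "hand_eye" in c:
        T=np.eye(4);T[:3,:3]=quat(s).as_matrix();T[:3,3]=s["position"]; T=T@np.array(c["hand_eye"])
        c["Rw"],c["o"]=T[:3,:3],T[:3,3]
    else:
        Rm=cv2.Rodrigues(np.array(c["rvec"],float))[0]; c["Rw"]=Rm.T; c["o"]=-Rm.T@np.array(c["tvec"],float).ravel()
    return c
def topl(c,uv,z):
    k,d=K(c); p=cv2.undistortPoints(np.array(uv,float).reshape(-1,1,2),k,d).reshape(-1,2)
    r=np.c_[p,np.ones(len(p))]@c["Rw"].T
    return c["o"]+r*((z-c["o"][2])/r[:,2])[:,None]
def proj(c,P):
    k,d=K(c); Rm=c["Rw"].T; return cv2.projectPoints(np.array(P,float).reshape(-1,1,3),cv2.Rodrigues(Rm)[0],-Rm@c["o"],k,d)[0].reshape(-1,2)
def save(c,n): cv2.imwrite(f"pics/{n}.png",c["img"][:,:,::-1])
E
cat > a.py <<'E'
from h import *
print(ctrl.state())
for v in ("top","side"):
    c=shoot(v); save(c,v+"1"); print(v,c["o"])
    for t in ("mixer","lid","lid_knob","board","loaf","jar","scraper","cap"):
        for r in viewer.trace(t,c)[:3]:
            m=r["mask"]; ys,xs=np.nonzero(m); cen=(xs.mean(),ys.mean())
            z={"lid":.16,"board":.012,"mixer":.07}.get(t,.0)
            print(t,round(r["p"],2),r["rect"],np.round(cen,1),len(xs),topl(c,[cen],z)[0].round(3))
E
python3 a.py
```

```text
{'t': 0.0, 'q': array([-1.32855767e+00,  3.51258657e-01,  1.65243470e+00, -5.99229076e-06,
        1.13909377e+00, -8.46181984e-02]), 'qd': array([-0.00073363,  0.0021669 ,  0.00016785,  0.00116126,  0.00015076,
        0.00122161]), 'joint_efforts': array([ 1.38690822e-03, -5.06103730e+01, -2.91402429e+01, -4.15609691e-05,
        4.47129220e-03, -3.65387336e-05]), 'position': array([ 0.17652562, -0.52057205,  0.24974209]), 'eef_rot': array([-5.95172852e-04,  9.86674891e-01,  1.62703113e-01, -4.97320479e-05]), 'wrist_force': array([ 0.11640645, -0.59631741,  0.17390888]), 'ft_torque': array([ 0.03873614,  0.00956519, -0.01613878]), 'grasp_force': 0.0, 'opening': 0.9976686621352339}
top [ 0.35384199 -0.02703471  1.57346439]
mixer 0.95 [347.1, 163.7, 441.0, 266.2] [393.1 232.1] 2646 [ 0.493 -0.22   0.07 ]
lid 0.83 [358.9, 155.8, 433.6, 231.7] [395.6 191.4] 4765 [ 0.589 -0.215  0.16 ]
lid 0.75 [461.9, 251.4, 536.2, 326.8] [501.5 288.7] 4071 [ 0.345 -0.481  0.16 ]
lid 0.57 [379.2, 281.8, 456.2, 361.0] [421.3 320.6] 3624 [ 0.264 -0.279  0.16 ]
lid_knob 0.97 [353.2, 150.4, 436.4, 230.3] [
[... 1073 characters left out ...]
.0, 352.3, 214.0] [316.8 196.7] 1896 [ 0.697 -0.484  0.   ]
lid_knob 0.84 [402.7, 231.7, 422.1, 266.4] [413.4 247.5] 513 [ 0.312 -0.304  0.   ]
lid_knob 0.66 [393.2, 192.0, 427.6, 222.7] [411.  207.3] 937 [ 0.378 -0.54   0.   ]
board 0.56 [177.2, 306.3, 288.7, 387.2] [231.8 344.8] 6583 [0.599 0.274 0.012]
loaf 0.75 [217.5, 257.6, 252.5, 280.6] [235.5 269.9] 552 [0.744 0.001 0.   ]
jar 0.59 [376.8, 193.6, 384.4, 203.0] [379.1 195.8] 69 [ 0.5   -0.576  0.   ]
jar 0.58 [181.5, 376.0, 221.8, 437.6] [201.9 405.7] 1833 [0.574 0.441 0.   ]
jar 0.27 [285.1, 179.8, 350.2, 214.3] [316.  196.9] 1896 [ 0.699 -0.482  0.   ]
scraper 0.61 [380.0, 195.5, 381.1, 203.1] [379.5 196.6] 33 [ 0.497 -0.571  0.   ]
```

View pics/top1.png

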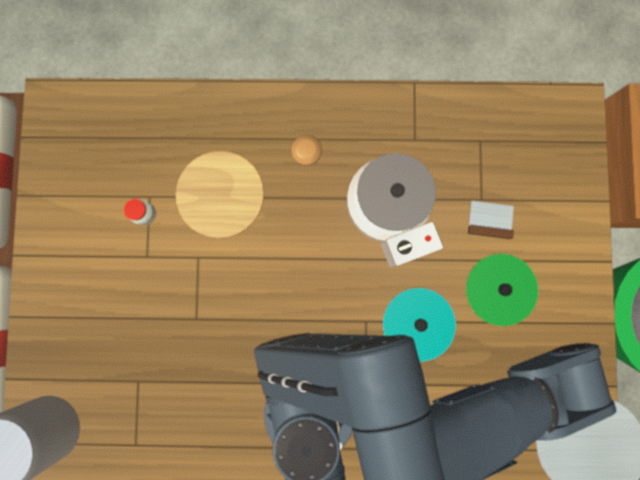

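View pics/side1.png

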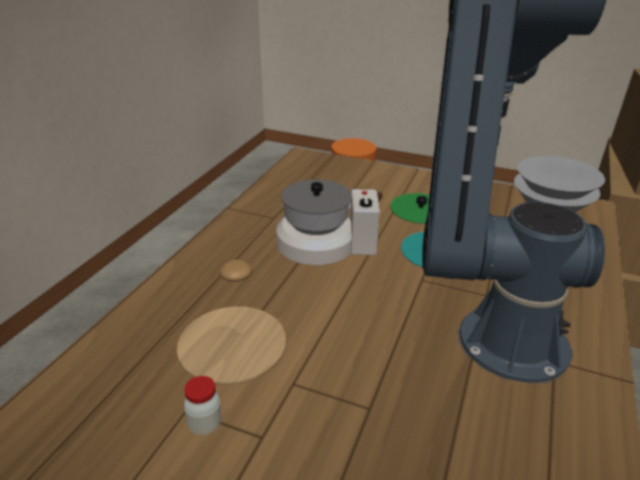

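The top view shows the grey lid at about (396,191) on the mixer, the tower at (412,244), the board at (219,194) and the loaf at (306,150). The green and teal lids are look-alikes. The side view agrees: mixer at (316,215), board at (232,345).

```bash
cat >> h.py <<'E'
def delta(P,yaw=None):
    """shift (cm) in tool axes and twist (deg) to reach world P; yaw = world heading of tool y line"""
    s=ctrl.state(); r=quat(s); d=r.inv().apply(np.array(P)-s["position"])*100
    y=r.as_matrix()[:,1]; h=np.degrees(np.arctan2(y[1],y[0]))
    print("t",round(s["t"],2),"pos",s["position"].round(4),"zaxis",r.as_matrix()[:,2].round(3),"yhead",h.round(1),"q6",s["q"][5].round(2),"F",s["wrist_force"].round(1),"op",round(s["opening"],3),"gf",round(s["grasp_force"],1))
    print("shift cm",d.round(2), "" if yaw is None else ("twist",round(-((yaw-h+90)%180-90),1)))
E
python3 - <<'E'
from h import *
c=shoot("top"); hsv=c["img"].max(2)
for n,(u0,u1,v0,v1) in dict(knob=(385,412,178,203)).items():
    ys,xs=np.nonzero(hsv[v0:v1,u0:u1]<60); p=(xs.mean()+u0,ys.mean()+v0); print(p,len(xs),topl(c,[p],.19))
delta(topl(c,[p],.19)[0]*[1,1,0]+[0,0,.33]); print(viewer.capture("wrist")["hand_eye"])
E
```

```text
(np.float64(nan), np.float64(nan)) 0 [[nan nan nan]]
t 0.95 pos [ 0.1766 -0.5209  0.2503] zaxis [-0.  0. -1.] yhead -71.3 q6 -0.08 F [-0.7 -0.  -0.4] op 1.002 gf 0.0
shift cm [nan nan nan] 
[[ 4.69174517e-04 -9.58802434e-01 -2.84073359e-01  7.25604896e-02]
 [ 9.99999811e-01  3.37078186e-04  5.13892060e-04  7.76750651e-04]
 [-3.96966025e-04 -2.84073546e-01  9.58802411e-01 -1.24463567e-01]
 [ 0.00000000e+00  0.00000000e+00  0.00000000e+00  1.00000000e+00]]<stdin>:4: RuntimeWarning: Mean of empty slice.
  ret = ret.dtype.type(ret / rcount)
```

Run:
```python
from h import *
c=shoot("top"); P=topl(c,[(398,190)],.197)[0]; print(P,c["img"][185:196:3,392:406:3].max(2))
delta([P[0],P[1],.36])
```

```text
[ 0.58694402 -0.21657233  0.197     ] [[108  70  67  75 133]
 [ 70  72  69  64 100]
 [ 71  74  69  72  98]
 [ 88  67  69  69 134]]
t 1.05 pos [ 0.1766 -0.5209  0.2503] zaxis [-0. -0. -1.] yhead -71.3 q6 -0.08 F [ 0.3 -1.   0.2] op 1.0 gf 0.0
shift cm [ 48.63 -15.65 -10.97]
```

```bash
python3 -m creep '[[[2,0,-3.5],0],[[4,-1.5,-2],0],[[4.4,-1.5,-2],0],[[4.4,-1.5,-1.5],0],[[4.4,-1.5,-1],0],[[4.4,-1.5,-1],0],[[4.4,-1.5,0],0],[[4.4,-1.5,0],0]]' 8.54
python3 -m creep '[[[4.4,-1.5,0],0],[[4.4,-1.5,0],0],[[4.4,-1.5,0],0],[[2,-0.6,0],0],[[0,0,0],0],[[0,0,0],0]]'
cat > k.py <<'E'
from h import *
c=shoot("wrist"); save(c,"w1")
for t in ("lid_knob",):
    for r in viewer.trace(t,c)[:3]: print(t,r["p"],r["rect"])
m=c["img"].max(2)<95
n,l,st,ce=cv2.connectedComponentsWithStats(m.astype(np.uint8))
for i in range(1,n):
    if st[i,4]>200: print(st[i],ce[i].round(1),topl(c,[ce[i]],.197)[0].round(4))
delta([.587,-.2166,.197])
E
python3 k.py
```

```text
t: 1.85
position: [0.4506, -0.3164, 0.3605]
eef_rot: [0.0, 0.987, 0.163, 0.0]
wrist_force: [0.3, -0.8, 0.1]
opening: 1.003
grasp_force: 0.0
t: 2.45
position: [0.5766, -0.2207, 0.3598]
eef_rot: [-0.0, 0.987, 0.163, -0.0]
wrist_force: [-0.9, -0.3, 0.4]
opening: 0.995
grasp_force: 0.0
lid_knob 0.78 [218.0, 87.0, 428.4, 295.1]
lid_knob 0.76 [389.6, 338.2, 492.3, 416.0]
lid_knob 0.56 [242.5, 344.6, 361.0, 407.7]
[ 44   0 186 146 825] [103.   83.7] [ 0.6297 -0.0247  0.197 ]
[ 238    0  402  286 2290] [467.5 116.8] [ 0.6998 -0.3055  0.197 ]
[ 302  185   41   42 1347] [322.1 205.4] [ 0.5938 -0.2181  0.197 ]
[  0 193 259  81 373] [126.1 232.1] [ 0.5151 -0.0614  0.197 ]
[439 271  80  46 922] [475.1 291.3] [ 0.5627 -0.3802  0.197 ]
[    0   295   640   185 69756] [312.1 415.9] [ 0.3766 -0.2812  0.197 ]
[282 308  34  36 776] [298.8 324.5] [ 0.4759 -0.2346  0.197 ]
t 2.55 pos [ 0.5761 -0.2215  0.3602] zaxis [-0. -0. -1.] yhead -71.3 q6 0.8 F [ 1.2 -0.2 -0.1] op 1.002 gf 0.0
shift cm [ 1.19 -0.11 16.32]
```

View pics/w1.png

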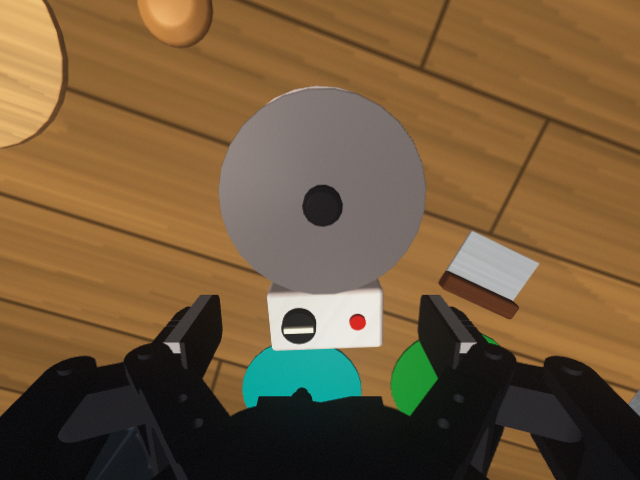

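The wrist view shows the grey lid round (322,190), with its knob at (322,205) almost straight ahead. The look-alikes are at the bottom.

Run:
```python
from h import *
for v,z in (("wrist",.161),("top",.161)):
    c=shoot(v); b=None
    for r in viewer.trace("lid",c):
        m=r["mask"].astype(np.uint8); cs=max(cv2.findContours(m,0,1)[0],key=len); e=topl(c,cs.reshape(-1,2),z)[:,:2].astype(np.float32)
        A=np.c_[2*e,np.ones(len(e))]; x=np.linalg.lstsq(A,(e**2).sum(1),rcond=None)[0]; rad=np.sqrt(x[2]+x[0]**2+x[1]**2)
        print(v,round(r["p"],2),x[:2].round(4),rad.round(4))
    if v=="top":
        for r in viewer.trace("board",c)[:1]:
            m=r["mask"].astype(np.uint8); cs=max(cv2.findContours(m,0,1)[0],key=len); e=topl(c,cs.reshape(-1,2),.012)[:,:2].astype(np.float32); print("board",cv2.minEnclosingCircle(e))
delta([.594,-.218,.25])
```

```text
wrist 0.84 [ 0.4292 -0.383 ] 0.0358
wrist 0.81 [ 0.3861 -0.263 ] 0.0541
wrist 0.62 [ 0.5922 -0.2185] 0.1002
top 0.9 [ 0.6112 -0.1654] 0.0577
top 0.9 [ 0.3445 -0.4808] 0.0905
top 0.61 [ 0.25   -0.2875] 0.0791
board ((0.6042584180831909, 0.26559826731681824), 0.12647028267383575)
t 2.8 pos [ 0.5765 -0.2212  0.3603] zaxis [ 0. -0. -1.] yhead -71.3 q6 0.8 F [-1.4  0.3 -0. ] op 0.998 gf 0.0
shift cm [ 1.76  0.26 11.03]
```

```bash
python3 -m creep '[[[1.58,0.24,3],0],[[0,0,4],0],[[0,0,4],0],[[0,0,3],0],[[0,0,1.8],0],[[0,0,1],0],[[0,0,0.6],0],[[0,0,0],0]]'
python3 -m creep '[[[0,0,0],0],[[0,0,0],0],[[0,0,0],0],[[0,0,0],0],[[0,0,0],0],[[0,0,0],0],[[0,0,0],0]]' 0 60
```

```text
t: 3.6
position: [0.5926, -0.218, 0.1861]
eef_rot: [0.0, 0.987, 0.163, 0.0]
wrist_force: [0.6, 0.1, 0.9]
opening: 1.002
grasp_force: 0.0
t: 4.3
position: [0.5929, -0.218, 0.1869]
eef_rot: [0.0, 0.987, 0.163, 0.0]
wrist_force: [-1.0, 0.9, 6.8]
opening: 0.396
grasp_force: 59.9
```

```bash
python3 -m creep '[[[0,0,-0.5],0],[[0,0,-1],0],[[0,0,-2],0],[[0,0,-3],0],[[0,0,-3],0],[[0,0,-2],0],[[0,0,-1],0],[[0,0,0],0]]'
python3 - <<'E'
from h import *
c=shoot("wrist"); save(c,"w2"); delta([.6035,.267,.1])
E
```

```text
t: 5.1
position: [0.5928, -0.2179, 0.3123]
eef_rot: [0.001, 0.987, 0.163, 0.001]
wrist_force: [-0.8, 0.4, -2.6]
opening: 0.397
grasp_force: 60.1
t 5.15 pos [ 0.5925 -0.2178  0.3108] zaxis [-0.  0. -1.] yhead -71.3 q6 0.82 F [ 0.1  0.8 -3. ] op 0.397 gf 60.1
shift cm [ 16.61 -45.56  21.08]
```

View pics/w2.png

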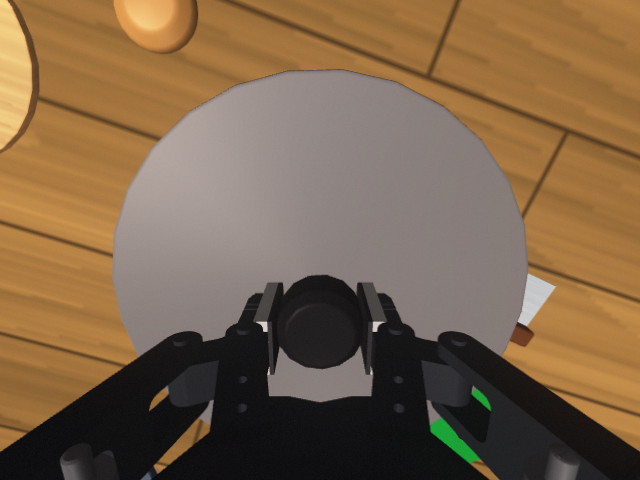

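The lid hangs level from its knob, which is between the pads at (320,320).

```bash
python3 -m creep '[[[0.3,-0.8,0],0],[[0.6,-1.8,0],0],[[1,-2.8,0],0],[[1.4,-3.8,0],0],[[1.4,-3.8,0],0],[[1.4,-3.8,0],0],[[1.4,-3.8,0],0],[[1.4,-3.8,0],0]]'
python3 -m creep '[[[1.4,-3.8,0],0],[[1.4,-3.8,0],0],[[1.4,-3.8,0],0],[[1.4,-3.8,0],0],[[1,-2.8,0],0],[[0.5,-1.4,0],0],[[0,0,0],0],[[0,0,0],0]]'
python3 - <<'E'
from h import *
c=shoot("wrist"); save(c,"w3"); 
for v in ("side","top"):
    c=shoot(v)
    for r in viewer.trace("board",c)[:1]:
        ys,xs=np.nonzero(r["mask"]); print(v,r["p"],r["rect"],len(xs))
delta([.6035,.267,.1])
E
```

```text
t: 5.95
position: [0.5976, 0.0449, 0.3104]
eef_rot: [-0.0, 0.987, 0.163, -0.001]
wrist_force: [0.3, -0.3, -1.5]
opening: 0.392
grasp_force: 60.1
t: 6.75
position: [0.6031, 0.2481, 0.3106]
eef_rot: [0.0, 0.987, 0.163, -0.0]
wrist_force: [0.7, 0.0, -2.5]
opening: 0.397
grasp_force: 60.1
side 0.8 [174.9, 304.1, 289.5, 388.7] 6727
top 0.68 [224.0, 159.6, 262.4, 234.6] 1436
t 7.0 pos [0.6037 0.2474 0.3112] zaxis [ 0. -0. -1.] yhead -71.3 q6 1.56 F [-0.3 -0.  -2.5] op 0.399 gf 60.1
shift cm [ 0.61 -1.86 21.12]
```

```bash
python3 -m creep '[[[0.6,-1.86,2],0],[[0,0,4],0],[[0,0,4.5],0],[[0,0,4.5],0],[[0,0,4],0],[[0,0,3],0],[[0,0,1.5],0],[[0,0,0],0]]'
python3 -m creep '[[[0,0,0.7],0],[[0,0,0.4],0],[[0,0,0.4],0],[[0,0,0.3],0],[[0,0,0.2],0],[[0,0,0],0],[[0,0,0],0]]'
```

```text
t: 7.8
position: [0.6026, 0.2672, 0.0745]
eef_rot: [0.0, 0.987, 0.162, -0.001]
wrist_force: [0.8, 0.4, -2.4]
opening: 0.4
grasp_force: 60.1
t: 8.5
position: [0.6033, 0.2679, 0.0562]
eef_rot: [-0.0, 0.987, 0.163, 0.0]
wrist_force: [-0.1, 1.0, -2.9]
opening: 0.395
grasp_force: 60.2
```

```bash
python3 -m creep '[[[0,0,0.15],0],[[0,0,0.15],0],[[0,0,0.1],0],[[0,0,0],0],[[0,0,0],0]]'
python3 - <<'E'
from h import *
c=shoot("side");save(c,"s2")
E
```

```text
t: 9.0
position: [0.6033, 0.2679, 0.052]
eef_rot: [0.0, 0.987, 0.163, 0.0]
wrist_force: [-0.1, -0.4, -2.6]
opening: 0.397
grasp_force: 60.2
```

View pics/s2.png

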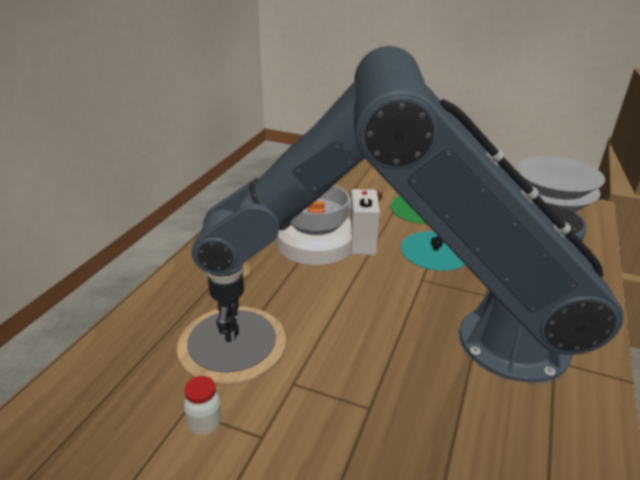

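The lid (232,338) is centred over the board (232,344) and just above it. I'll keep going down until it makes contact.

```bash
python3 -m creep '[[[0,0,0.1],0],[[0,0,0.1],0],[[0,0,0],0],[[0,0,0],0]]'; python3 -m creep '[[[0,0,0.1],0],[[0,0,0.05],0],[[0,0,0],0],[[0,0,0],0]]'
```

```text
t: 9.45
position: [0.6034, 0.2679, 0.0517]
eef_rot: [0.0, 0.987, 0.163, 0.0]
wrist_force: [-6.8, -2.6, 13.5]
opening: 0.394
grasp_force: 61.8
t: 9.85
position: [0.6034, 0.2679, 0.0516]
eef_rot: [0.0, 0.987, 0.163, 0.0]
wrist_force: [-13.1, -4.5, 27.6]
opening: 0.395
grasp_force: 63.2
```

```bash
python3 -m creep '[[[0,0,-0.15],0],[[0,0,-0.1],0],[[0,0,0],0],[[0,0,0],0]]'; python3 -m creep '[[[0,0,0],0],[[0,0,0],0],[[0,0,0],0],[[0,0,0],0],[[0,0,0],0],[[0,0,0],0],[[0,0,0],0]]' 8.54
python3 -m creep '[[[0,0,-1],0],[[0,0,-3],0],[[0,0,-4.5],0],[[0,0,-4.5],0],[[0,0,-4.5],0],[[0,0,-4.5],0],[[0,0,-4],0],[[0,0,-2],0]]'
python3 - <<'E'
from h import *
c=shoot("wrist");save(c,"w4"); delta([.58,-.218,.33])
E
```

```text
t: 10.25
position: [0.6034, 0.2679, 0.0517]
eef_rot: [-0.0, 0.987, 0.163, 0.0]
wrist_force: [-4.6, -1.6, 8.4]
opening: 0.396
grasp_force: 61.2
t: 10.95
position: [0.6032, 0.2679, 0.051]
eef_rot: [0.0, 0.987, 0.163, -0.0]
wrist_force: [-0.1, -0.3, 0.3]
opening: 1.0
grasp_force: 0.0
t: 11.75
position: [0.6036, 0.268, 0.3363]
eef_rot: [-0.001, 0.987, 0.163, 0.003]
wrist_force: [0.0, -0.4, 0.8]
opening: 0.999
grasp_force: 0.0
t 11.8 pos [0.6041 0.2682 0.3384] zaxis [ 0.008  0.003 -1.   ] yhead -71.3 q6 1.59 F [-0.3  0.5  2.4] op 0.995 gf 0.0
shift cm [-17.89  45.27   0.68]
```

View pics/w4.png

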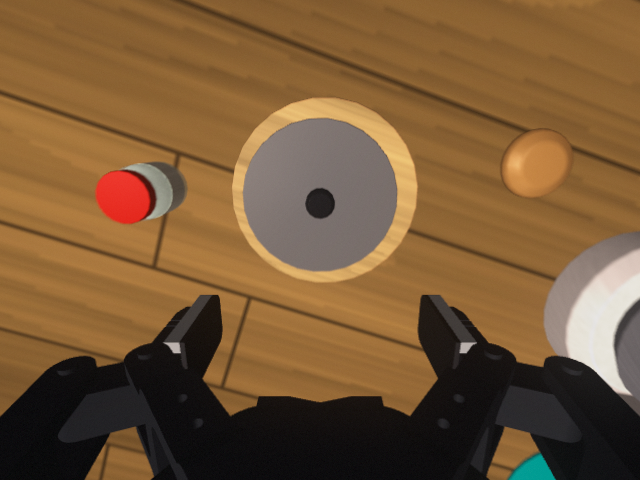

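The lid (320,194) stands upright on the board (325,190) with a slightly uneven margin. I'll measure the offset.

Run:
```python
from h import *
def fit(c,m,z):
    cs=max(cv2.findContours(m,0,1)[0],key=cv2.contourArea); h=cv2.convexHull(cs)
    h=np.array([p for p in cs.reshape(-1,2) if cv2.pointPolygonTest(h,(float(p[0]),float(p[1])),True)<1.5])
    e=topl(c,h,z)[:,:2]; x=np.linalg.lstsq(np.c_[2*e,np.ones(len(e))],(e**2).sum(1),rcond=None)[0]
    return x[:2].round(4),np.sqrt(x[2]+x[0]**2+x[1]**2).round(4)
for v in ("wrist","top"):
    c=shoot(v)
    if v=="wrist":
        i=c["img"].astype(int); sub=np.zeros((480,640),bool); sub[80:295,222:428]=1
        g=(sub&(abs(i[:,:,0]-i[:,:,2])<30)).astype(np.uint8)
        b=(sub&(i[:,:,0]>190)&(i[:,:,0]-i[:,:,2]>40)).astype(np.uint8); b=b|g
        b=cv2.morphologyEx(b,cv2.MORPH_OPEN,np.ones((5,5),np.uint8))
        print("col lid",fit(c,g,.026),"board",fit(c,b,.012))
    for t,z in (("lid",.026),("board",.012)):
        for r in viewer.trace(t,c)[:2]: print(v,t,round(r["p"],2),fit(c,r["mask"].astype(np.uint8),z))
print(ctrl.state()["position"])
```

```text
col lid (array([0.6037, 0.267 ]), np.float64(0.0988)) board (array([0.6064, 0.2616]), np.float64(0.1228))
wrist lid 0.88 (array([ 0.2858, -0.216 ]), np.float64(0.0328))
wrist lid 0.79 (array([0.6029, 0.267 ]), np.float64(0.1))
wrist board 0.93 (array([0.6069, 0.2616]), np.float64(0.1236))
top lid 0.88 (array([ 0.3434, -0.5241]), np.float64(0.0977))
top lid 0.73 (array([ 0.2454, -0.296 ]), np.float64(0.0979))
top board 0.96 (array([0.6039, 0.2579]), np.float64(0.1189))
top board 0.67 (array([0.6038, 0.2513]), np.float64(0.0851))
[0.60283719 0.26769314 0.32958137]
```

The lid is 6 mm off centre, so I'll regrip it, lift slightly, shift it and set it down again.

```bash
python3 -m creep '[[[0,0,3],0],[[0,0,4.5],0],[[0,0,4.8],0],[[0,0,4.8],0],[[0,0,4.5],0],[[0,0,3.5],0],[[0,0,1.8],0],[[0,0,0],0]]'
python3 -m creep '[[[0,0,0.7],0],[[0,0,0],0],[[0,0,0],0]]'
```

```text
t: 12.9
position: [0.6019, 0.2673, 0.0593]
eef_rot: [0.0, 0.987, 0.163, -0.002]
wrist_force: [-0.2, -0.6, -0.1]
opening: 1.004
grasp_force: 0.0
t: 13.2
position: [0.6039, 0.2681, 0.0565]
eef_rot: [-0.0, 0.987, 0.163, 0.001]
wrist_force: [0.0, 0.1, 0.6]
opening: 0.998
grasp_force: 0.0
```

```bash
python3 -m creep '[[[0,0,0.35],0],[[0,0,0],0],[[0,0,0],0],[[0,0,0],0],[[0,0,0],0],[[0,0,0],0],[[0,0,0],0]]' 0 60
python3 -m creep '[[[0,0,-0.5],0],[[0,0,-0.7],0],[[0.07,0.31,0],0],[[0.07,0.31,0],0],[[0,0,0],0],[[0,0,0.5],0],[[0,0,0.4],0],[[0,0,0],0]]'
python3 -m creep '[[[0,0,0.15],0],[[0,0,0.1],0],[[0,0,0],0],[[0,0,0],0]]'
```

```text
t: 13.9
position: [0.6035, 0.2679, 0.052]
eef_rot: [-0.0, 0.987, 0.163, 0.0]
wrist_force: [-1.0, -0.5, 5.7]
opening: 0.393
grasp_force: 60.4
t: 14.7
position: [0.606, 0.2623, 0.0535]
eef_rot: [0.0, 0.987, 0.163, -0.001]
wrist_force: [-0.1, 0.4, -2.2]
opening: 0.396
grasp_force: 60.1
t: 15.1
position: [0.6066, 0.2625, 0.0521]
eef_rot: [-0.0, 0.987, 0.163, 0.0]
wrist_force: [-0.8, -0.1, -2.6]
opening: 0.395
grasp_force: 60.1
```

```bash
python3 -m creep '[[[0,0,0.1],0],[[0,0,0],0],[[0,0,0],0]]'; python3 -m creep '[[[0,0,0],0],[[0,0,0],0],[[0,0,0],0],[[0,0,0],0],[[0,0,0],0],[[0,0,0],0],[[0,0,0],0]]' 8.54
python3 -m creep '[[[0,0,-1],0],[[0,0,-3],0],[[0,0,-4],0],[[0,0,-4],0],[[0,0,-4],0],[[0,0,-4],0],[[0,0,-4],0],[[0,0,-3],0]]'
python3 -m creep '[[[0,0,0],0],[[0,0,0],0],[[0,0,0],0]]'
python3 - <<'E'
from h import *
c=shoot("wrist"); 
for t,z in (("lid",.026),("board",.012)):
    for r in viewer.trace(t,c)[:2]:
        cs=max(cv2.findContours(r["mask"].astype(np.uint8),0,1)[0],key=cv2.contourArea).reshape(-1,2); print(t,round(r["p"],2),r["rect"],np.round(cv2.minEnclosingCircle(topl(c,cs,z)[:,:2].astype(np.float32))[0],4))
delta([.592,-.2185,.36]); delta([.575,-.222,.36])
E
```

```text
t: 15.4
position: [0.6066, 0.2625, 0.052]
eef_rot: [-0.0, 0.987, 0.163, 0.0]
wrist_force: [-3.8, -0.5, 6.7]
opening: 0.395
grasp_force: 61.0
t: 16.1
position: [0.6065, 0.2625, 0.051]
eef_rot: [0.0, 0.987, 0.163, -0.0]
wrist_force: [0.1, -0.4, 0.0]
opening: 1.001
grasp_force: 0.0
t: 16.9
position: [0.6065, 0.2625, 0.3249]
eef_rot: [-0.0, 0.987, 0.163, 0.002]
wrist_force: [-0.0, -0.6, -0.2]
opening: 1.001
grasp_force: 0.0
t: 17.2
position: [0.6061, 0.2623, 0.32]
eef_rot: [0.0, 0.987, 0.163, -0.001]
wrist_force: [0.3, 0.1, -0.3]
opening: 0.998
grasp_force: 0.0
lid 0.73 [240.6, 112.9, 400.7, 273.0] [0.6066 0.2618]
lid 0.61 [509.8, 455.4, 556.4, 480.0] [ 0.2906 -0.2138]
board 0.61 [222.2, 93.3, 417.9, 285.2] [0.6066 0.2618]
t 17.35 pos [0.6063 0.2623 0.32  ] zaxis [-0.002 -0.001 -1.   ] yhead -71.3 q6 1.58 F [ 1.   0.1 -0.3] op 0.998 gf 0.0
shift cm [-16.8   45.08  -3.97] 
t 17.35 pos [0.6063 0.2623 0.32  ] zaxis [-0.002 -0.001 -1.   ] yhead -71.3 q6 1.58 F [ 1.   0.1 -0.3] op 0.998 gf 0.0
shift cm [-18.52  44.86  -3.97]
```

The lid is now centred to within a millimetre. Next I'll move back over the mixer.

```bash
python3 -m creep '[[[-1.2,3,-1],0],[[-1.8,4.4,-1],0],[[-1.8,4.4,-1],0],[[-1.8,4.4,-1],0],[[-1.8,4.4,0],0],[[-1.8,4.4,0],0],[[-1.8,4.4,0],0],[[-1.8,4.4,0],0]]'
python3 -m creep '[[[-1.8,4.4,0],0],[[-1.6,4,0],0],[[-1.3,2.7,0],0],[[0,0,0],0],[[0,0,0],0],[[0,0,0],0]]'
python3 - <<'E'
from h import *
c=shoot("wrist"); save(c,"w5")
for r in viewer.trace("cap",c)[:2]: print(r["p"],r["rect"])
i=c["img"].astype(int); m=((i[:,:,0]-i[:,:,2]>110)&(i[:,:,0]>150)).astype(np.uint8)
n,l,st,ce=cv2.connectedComponentsWithStats(m)
for k in range(1,n):
    if st[k,4]>150: print(st[k],ce[k].round(1),topl(c,[ce[k]],.141)[0].round(4))
delta([.592,-.2185,.3])
E
```

```text
t: 18.15
position: [0.5838, -0.1038, 0.3606]
eef_rot: [-0.0, 0.987, 0.163, -0.0]
wrist_force: [0.3, 0.1, -1.1]
opening: 1.0
grasp_force: 0.0
t: 18.75
position: [0.5756, -0.2213, 0.3608]
eef_rot: [-0.0, 0.987, 0.163, -0.0]
wrist_force: [0.2, -0.2, -0.5]
opening: 1.003
grasp_force: 0.0
0.71 [0.6, 0.0, 37.9, 121.1]
0.65 [296.5, 166.0, 343.9, 217.5]
[ 18   0  44  67 876] [40.8 22.5] [0.6576 0.0682 0.141 ]
[ 138    0   55   41 1735] [166.4  16.8] [ 0.6987 -0.036   0.141 ]
[ 21  97  35  30 291] [ 39.  108.5] [0.5838 0.0634 0.141 ]
[ 296  168   48   50 1780] [319.8 191.7] [ 0.5953 -0.2156  0.141 ]
[350 315  16  14 172] [357. 321.] [ 0.4673 -0.3048  0.141 ]
t 18.85 pos [ 0.5757 -0.2211  0.3611] zaxis [-0.  0. -1.] yhead -71.2 q6 0.8 F [ 0.3 -0.4  0.6] op 0.997 gf 0.0
shift cm [1.63 0.28 6.11]
```

View pics/w5.png

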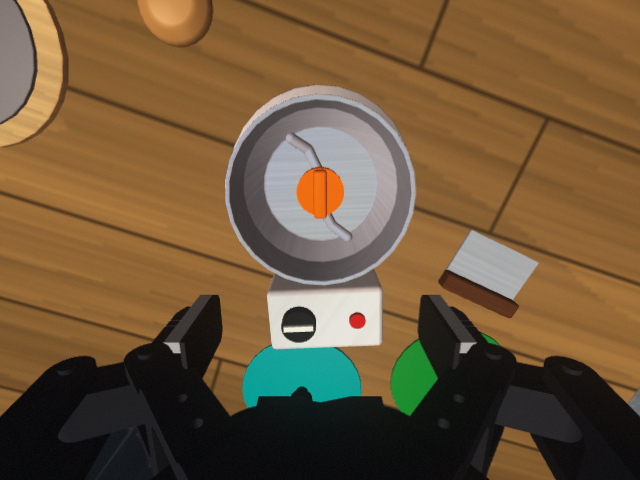

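The lid is off. The cap at (320,192) has its wing running nearly vertically in the picture, which is along tool x, so the fingers already close across it. I'll check the angle in an enlarged crop.

Run:
```python
import cv2,numpy as np
i=cv2.imread("pics/w5.png")[155:230,280:360]; cv2.imwrite("pics/w5c.png",cv2.resize(i,None,fx=7,fy=7,interpolation=cv2.INTER_CUBIC))
```

```text
(no output)
```

View pics/w5c.png

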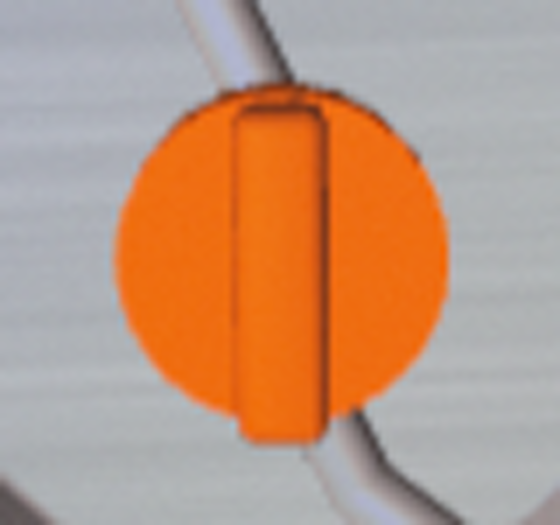

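Run:
```python
from h import *
c=shoot("wrist"); a=topl(c,[(320,171.6),(320.3,217.6)],.141); print(a,np.linalg.norm(a[0]-a[1]),np.degrees(np.arctan2(*(a[0]-a[1])[[1,0]])))
P=a.mean(0); print(P); delta([P[0],P[1],.24],-71.3)
i=c["img"].astype(int); m=((i[:,:,0]-i[:,:,2]>110)&(i[:,:,0]>150)); m[:, :280]=0; m[:,360:]=0;m[:155]=0;m[230:]=0
ys,xs=np.nonzero(m); u0,u1=xs.min(),xs.max()+1; print(u0,u1,topl(c,[(u0,191),(u1,191)],.121))
# rim
for r in viewer.trace("mixer",c)[:1]: print(r["rect"])
e=np.array([(226,190),(414,190),(320,284),(320,97)]); print(topl(c,e,.155).round(4))
```

```text
[[ 0.61479079 -0.20912046  0.141     ]
 [ 0.56970518 -0.22484442  0.141     ]] 0.047748871000457875 19.22660951586159
[ 0.59224799 -0.21698244  0.141     ]
t 18.9 pos [ 0.5757 -0.2212  0.3611] zaxis [ 0.  0. -1.] yhead -71.2 q6 0.8 F [-0.8  0.6  0. ] op 1.001 gf 0.0
shift cm [ 1.7   0.14 12.11] ('twist', np.float64(0.1))
297 344 [[ 0.58526211 -0.19272989  0.121     ]
 [ 0.60179864 -0.24123106  0.121     ]]
[224.3, 81.8, 413.5, 349.0]
[[ 0.5691 -0.1267  0.155 ]
 [ 0.629  -0.3023  0.155 ]
 [ 0.5036 -0.2471  0.155 ]
 [ 0.6795 -0.187   0.155 ]]
```

```bash
python3 -m creep '[[[1.65,0.14,3],0],[[0,0,4],0],[[0,0,4],0],[[0,0,4],0],[[0,0,3],0],[[0,0,2],0],[[0,0,0],0],[[0,0,0],0]]' 3
python3 -m creep '[[[0,0,0.6],0],[[0,0,0.3],0],[[0,0,0.2],0],[[0,0,0],0],[[0,0,0],0]]'
```

```text
t: 19.75
position: [0.5919, -0.218, 0.1618]
eef_rot: [0.0, 0.987, 0.163, 0.0]
wrist_force: [-0.4, -0.9, 0.2]
opening: 0.35
grasp_force: 0.0
t: 20.25
position: [0.5916, -0.2182, 0.1503]
eef_rot: [0.0, 0.987, 0.163, 0.0]
wrist_force: [0.7, 0.3, 0.1]
opening: 0.35
grasp_force: 0.0
```

```bash
python3 -m creep '[[[0,0,0.2],0],[[0,0,0],0],[[0,0,0],0]]'; python3 -m creep '[[[0,0,0.2],0],[[0,0,0],0],[[0,0,0],0]]'; python3 -c "
from h import *
c=shoot('wrist'); save(c,'w6'); cv2.imwrite('pics/w6c.png',cv2.resize(c['img'][180:480,160:480,::-1],None,fx=2,fy=2))"
```

```text
t: 20.55
position: [0.5915, -0.2182, 0.148]
eef_rot: [-0.0, 0.987, 0.163, -0.0]
wrist_force: [0.4, -0.5, 0.1]
opening: 0.349
grasp_force: 0.0
t: 20.85
position: [0.5915, -0.2182, 0.146]
eef_rot: [-0.0, 0.987, 0.163, -0.0]
wrist_force: [0.0, 0.2, 0.2]
opening: 0.349
grasp_force: 0.0
```

View pics/w6c.png

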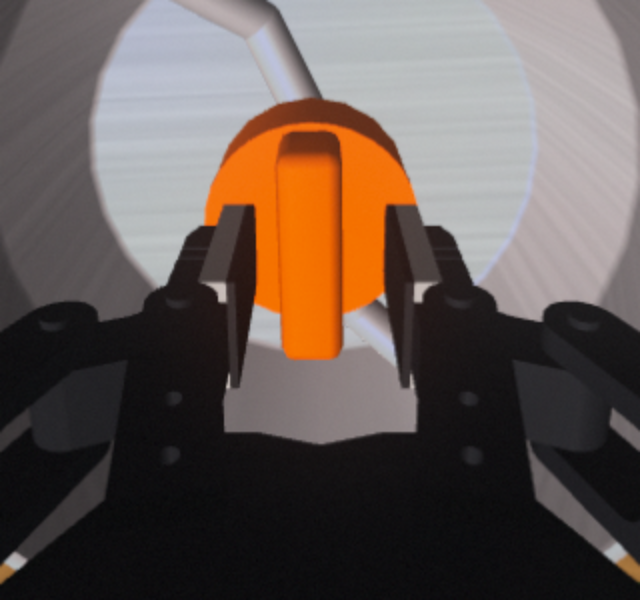

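The wing is between the pads, about 2 mm left of the middle. I'll shift 2 mm and close.

```bash
python3 -m creep '[[[0,-0.15,0],0],[[0,0,0],0],[[0,0,0],0],[[0,0,0],0],[[0,0,0],0]]' 0 30
```

```text
t: 21.4
position: [0.5911, -0.2167, 0.1462]
eef_rot: [-0.0, 0.987, 0.163, 0.0]
wrist_force: [-0.6, 2.0, 2.1]
opening: 0.152
grasp_force: 31.7
```

```bash
python3 -m creep '[[[0,0,-0.1],0],[[0,0,0],3],[[0,0,0],3],[[0,0,0],3],[[0,0,0],3],[[0,0,0],3],[[0,0,0],3],[[0,0,0],0]]' - 50; python3 -c "
from h import *
delta([.592,-.217,.146]); s=ctrl.state(); print(s['ft_torque'],s['joint_efforts'][5])"
```

```text
t: 22.2
position: [0.591, -0.2165, 0.147]
eef_rot: [0.0, 1.0, 0.008, -0.0]
wrist_force: [-1.5, 2.7, 1.8]
opening: 0.149
grasp_force: 84.6
t 22.2 pos [ 0.591  -0.2165  0.147 ] zaxis [-0.001 -0.    -1.   ] yhead -89.1 q6 1.13 F [-1.5  2.7  1.8] op 0.149 gf 84.6
shift cm [0.1  0.05 0.1 ] 
[0.58966398 0.24116011 2.1672182 ] 2.957594320178032
```

A torque of 2.2 N m after 18° means a hard stop, so that is the wrong hand. I'll turn the other way.

```bash
python3 -m creep '[[[0,0,0],-4],[[0,0,0],-7],[[0,0,0],-7],[[0,0,0],-5],[[0,0,0],-5],[[0,0,0],-5],[[0,0,0],-5],[[0,0,0],0]]'; python3 -c "
from h import *
delta([.592,-.217,.146]); s=ctrl.state(); print(s['ft_torque'],s['joint_efforts'][5])"
```

```text
t: 23.0
position: [0.5911, -0.217, 0.1469]
eef_rot: [-0.0, 0.943, 0.332, 0.0]
wrist_force: [-0.7, -0.0, -0.7]
opening: 0.148
grasp_force: 52.2
t 23.0 pos [ 0.5911 -0.217   0.1469] zaxis [ 0.  0. -1.] yhead -51.2 q6 0.47 F [-0.7 -0.  -0.7] op 0.148 gf 52.2
shift cm [0.07 0.06 0.09] 
[0.01169987 0.01639044 0.02926238] -1.2701300159096718
```

It turns freely this way (20° with no torque). I'll carry on to about 70°.

```bash
python3 -m creep '[[[0,0,0],-7],[[0,0,0],-8],[[0,0,0],-8],[[0,0,0],-8],[[0,0,0],-8],[[0,0,0],-7],[[0,0,0],-4],[[0,0,0],0]]'; python3 -c "
from h import *
delta([.592,-.217,.146]); s=ctrl.state(); print(s['ft_torque'],s['joint_efforts'][5])"
python3 -m creep '[[[0,0,-0.2],0],[[0,0,-0.2],0],[[0,0,-0.2],0],[[0,0,0],0],[[0,0,0],0]]'
```

```text
t: 23.8
position: [0.5911, -0.217, 0.147]
eef_rot: [0.0, 0.715, 0.699, 0.0]
wrist_force: [0.5, -0.3, -1.0]
opening: 0.147
grasp_force: 52.2
t 23.8 pos [ 0.5911 -0.217   0.147 ] zaxis [ 0.  0. -1.] yhead -1.4 q6 -0.4 F [ 0.5 -0.3 -1. ] op 0.147 gf 52.2
shift cm [-0.    0.09  0.1 ] 
[ 0.00277733 -0.0055737   0.01074975] -1.0971669852733612
t: 24.3
position: [0.5911, -0.2168, 0.1531]
eef_rot: [0.0, 0.715, 0.699, 0.0]
wrist_force: [-0.5, 0.4, -0.5]
opening: 0.146
grasp_force: 52.2
```

```bash
python3 -m creep '[[[0,0,-1],0],[[0,0,-2],0],[[0,0,-3],0],[[0,0,-3],0],[[0,0,-3],0],[[0,0,-2],0],[[0,0,-1.2],0],[[0,0,0],0]]'; python3 -m creep '[[[0,0,0],0],[[0,0,0],0],[[0,0,0],0],[[0,0,0],0]]'
python3 -c "
from h import *
c=shoot('side'); a=c['img'][130:430,160:450,::-1]; b=shoot('wrist')['img'][:,:,::-1]
cv2.imwrite('pics/fin.png',np.hstack([cv2.resize(a,(435,450)),cv2.resize(b[180:480,200:440],(360,450))]))"
```

```text
t: 25.1
position: [0.5914, -0.2169, 0.3068]
eef_rot: [0.001, 0.715, 0.699, 0.0]
wrist_force: [-0.1, 0.2, -0.6]
opening: 0.143
grasp_force: 52.2
t: 25.5
position: [0.591, -0.2167, 0.3044]
eef_rot: [-0.0, 0.715, 0.699, -0.0]
wrist_force: [0.4, -0.3, -0.0]
opening: 0.148
grasp_force: 52.2
```

View pics/fin.png

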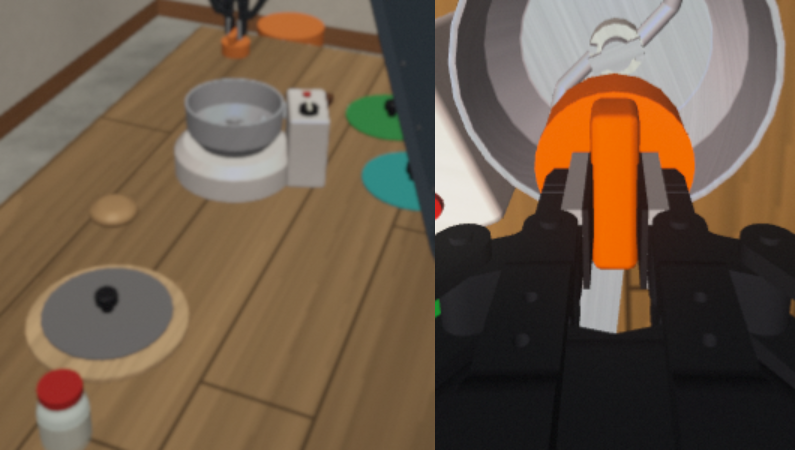

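The cap is held upright above the bowl (left panel, about (236,45)), and the column below is bare. The lid sits centred on the board, and the loaf and jar are where they were.

```bash
python3 -c "
from h import *
print(ctrl.job_done())"
```

```text
the job is handed in; nothing more can be done
None
```

The job is handed in: the grey lid lies right way up in the middle of the board, and the unscrewed orange cap is held still and upright, its underside about 10 cm above the mixer's rim.

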